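# Stroke along an inline skate's wheels to see that they turn

## Task

An inline skate lies on its side on the bench: check that its newly fitted wheels run. Run the fingertips lightly along the treads of the four wheels, from the toe wheel to the heel wheel next to the brake pad, so that each wheel is left rolled forwards by at least an eighth of a turn. Do not press hard, and do not lift, tip or shove the skate (a shift of a centimetre does not matter); leave the other things on the bench where they are.

Things in the scene. Friction and masses are not known exactly. Their poses are not given: they have to be found in the camera images.
- skate: Dark inline skate lying on its side, loose, about 1.6 kg: only its weight holds it (6 to 12 N sideways shifts it). Origin on the bench top below the middle of the straight row of four wheels. +x from wheels to sole and boot, +y along the row to the toe, +z up. The treads touch the line x = -0.040; frame at x above -0.011, boot at x 0.066 to 0.318, 300 mm long; highest point 106 mm.
- brake (a point): Middle of the face of the black rubber brake pad, 42 mm across, behind the heel wheel, at x -0.022, y -0.193, z 0.052 of the skate: 18 mm back from the line of the treads.
- wheel1: The toe wheel: 80 mm across, 24 mm wide, lying flat, axle upright; origin at its centre, at x 0, y 0.123, z 0.052 of the skate. The tread is slightly rounded, full width across 46 to 58 mm above the bench. It spins freely and is turned by friction (about 0.6) when fingertips slide along its tread.
- spin1 (a joint): Turn of the toe wheel about its axle, rad, 0 at the start, no limits. It grows when the tread on the open side (-x of the skate) moves from toe to heel, as in skating forwards. Lightly greased bearing: it coasts briefly, then stops.
- wheel2: The second wheel: 80 mm across, 24 mm wide, lying flat, axle upright; origin at its centre, at x 0, y 0.041, z 0.052 of the skate. The tread is slightly rounded, full width across 46 to 58 mm above the bench. It spins freely and is turned by friction (about 0.6) when fingertips slide along its tread.
- spin2 (a joint): Turn of the second wheel about its axle, rad, 0 at the start, no limits. It grows when the tread on the open side (-x of the skate) moves from toe to heel, as in skating forwards. Lightly greased bearing: it coasts briefly, then stops.
- wheel3: The third wheel: 80 mm across, 24 mm wide, lying flat, axle upright; origin at its centre, at x 0, y -0.041, z 0.052 of the skate. The tread is slightly rounded, full width across 46 to 58 mm above the bench. It spins freely and is turned by friction (about 0.6) when fingertips slide along its tread.
- spin3 (a joint): Turn of the third wheel about its axle, rad, 0 at the start, no limits. It grows when the tread on the open side (-x of the skate) moves from toe to heel, as in skating forwards. Lightly greased bearing: it coasts briefly, then stops.
- wheel4: The heel wheel: 80 mm across, 24 mm wide, lying flat, axle upright; origin at its centre, at x 0, y -0.123, z 0.052 of the skate. The tread is slightly rounded, full width across 46 to 58 mm above the bench. It spins freely and is turned by friction (about 0.6) when fingertips slide along its tread.
- spin4 (a joint): Turn of the heel wheel about its axle, rad, 0 at the start, no limits. It grows when the tread on the open side (-x of the skate) moves from toe to heel, as in skating forwards. Lightly greased bearing: it coasts briefly, then stops.
- spare_wheel: Loose spare wheel, 80 mm across, 24 mm high, lying flat on the bench; leave alone. Origin at the centre of its underside.
- skate_tool: T-shaped hex tool lying on the bench, black 104 mm cross-handle along its x, steel shaft 85 mm along +y, 14 mm high; leave alone. Origin under the middle of the handle.
- spray_can: Shoe spray can standing upright, 52 mm across, 165 mm high; leave alone. Origin at the centre of its base.
- polish_tin: Flat round polish tin, 78 mm across, 27 mm high; leave alone. Origin at the centre of its base.

How it is judged:
On the way, in this order (a step that is already met when the one before it is completed fails the run):
1. the fingertips are on the toe wheel and have begun to roll it forwards (more than 0.15 rad) (contact force between the fingers and wheel1 above 0.1 N and value of joint spin1 above 0.15 rad).
2. the fingertips are on the second wheel and have begun to roll it forwards (more than 0.15 rad) (contact force between the fingers and wheel2 above 0.1 N and value of joint spin2 above 0.15 rad).
3. the fingertips are on the third wheel and have begun to roll it forwards (more than 0.15 rad) (contact force between the fingers and wheel3 above 0.1 N and value of joint spin3 above 0.15 rad).
4. the fingertips are on the heel wheel and have begun to roll it forwards (more than 0.15 rad) (contact force between the fingers and wheel4 above 0.1 N and value of joint spin4 above 0.15 rad).
At the end, for the whole second after the job is handed in: each of the four wheels has been rolled forwards by more than 0.7 rad from its start; the skate lies flat and still within 20 mm of where it lay; the four things by it are within 20 mm of where they stood (value of joint each of spin1, spin2, spin3, spin4 above 0.7 rad and distance of each of skate, spare_wheel, skate_tool, spray_can, polish_tin from where it was at the start of the episode below 0.02 m and angle between skate's own z axis and vertical below 0.05 rad and height (world z) of skate below 0.006 m and linear speed of skate below 0.02 m/s); the robot touches nothing.
It fails at once if the skate is lifted (10 mm) or tipped (0.1 rad) (height (world z) of skate above 0.01 m or angle between skate's own z axis and vertical above 0.1 rad).
It fails at once if the skate is shoved more than 20 mm from where it lay (distance of skate from where it was at the start of the episode above 0.02 m).
It fails at once if the fingers press on the skate or its wheels with more than 20 N (contact force between the fingers and skate above 20 N).
It fails at once if a thing standing by is moved more than 20 mm (distance of any of spare_wheel, skate_tool, spray_can, polish_tin from where it was at the start of the episode above 0.02 m).
It also fails if it takes over 32 s, if anything falls off the work surface, if the arm or the gripper's body presses on something with over 40 N, if the wrist force passes 120 N, or if a joint passes its speed limit or range.

## Robot

A 6-joint arm with a two-finger parallel gripper is mounted at the origin on the work surface. World frame = base frame: x ahead of the robot, y to its left, z up, the work surface at z = 0. Lengths are in m, angles in rad, forces in N, time in s.
With the tool pointing down it reaches from about 0.275 to 0.825 m from the base axis. Payload 4.9 kg.
Tool frame: the origin (TCP) lies midway between the tips of the shut fingers; the grasp point (between the pads) lies 19 mm behind it (bot.grip_depth is the distance from the TCP to the grasp point, in m); z points along the fingers, y is the line along which they close (so a half turn about z gives the same grasp; the last joint's range is limited). The gripper opens to 85 mm and grips with 20 to 120 N. Pads are 22 mm wide; open, the fingers measure 114 mm over their backs; the gripper's body (76 mm by 85 mm) begins 54 mm behind the grasp point. The pads swing forward as they close: fully open they stand 13 mm farther back than shut.
Start: joints at [-1.39, 0.326, -0.193, 1.052, 0, 1.437], TCP at [0.17, -0.523, 0.231] pointing down, gripper open.
Joint ranges: [-2.65, 2.65], [-0.97, 1.79], [-1.3, 1.35], [-1.93, 2.1], [-1.47, 1.37], [-3.14, 3.14]. Speed limits (rad/s): [2.57, 2.57, 3.14, 3.14, 3.14, 3.14].

## Interface

Orientations are given as a unit quaternion [w, x, y, z].
In Python, from cell import bot gives the robot as it stands. Calls block until the motion is done:
- bot.move_pose(position, orientation): joint-space move of the TCP to a pose.
- bot.move_linear(position, speed=0.15, rotation=None, until_force=None): straight line of the TCP; rotation=None keeps the orientation; speed is the mean speed in m/s. With until_force (N) it stops when the force on the tool has changed by that much, and returns True; else False.
- bot.goto_joints(angles): joint-space move.
- bot.set_gripper(opening, grasp_force=None): opening from 0.0 (shut) to 1.0 (fully open); grasp_force is the grip in N (None keeps the last); returns when the fingers have stopped.
- bot.wait(seconds).
- bot.solve_ik(position, orientation): joint angles nearest the present ones, or None.
- bot.camera(name): name is "side" or "top" or "wrist"; returns the picture (384x512x3 uint8, red, green, blue); there is no depth.
- bot.calibration(name): a dict with "mtx" (3x3 intrinsics, pixels), "extrinsics" (4x4, takes a point from world to camera coordinates); the wrist camera has in their place "hand_eye" (4x4, takes a point from camera to tool coordinates, whose origin is the TCP and whose axes are the flange's). Camera axes: x right, y down, z forward; pixel columns grow to the right and rows downward; lengths in m; the calibration is good to about 2 mm. A picture is of the moment at which its call begins: read the wrist's pose just before it. calibration takes no time and is no camera call.
A pose or a line that the arm cannot do raises bot.PlanningError and nothing moves.
- bot.close_job(): hands the job in; it is judged then, once.
Trained networks look in the newest picture that a camera, given by its name, has taken for a name from the list of things; names that differ only in an ending like _2 or _b are one class to them, and where a whole thing is asked for, a point or a joint stands for the part that bears it (a point fixed in the world has none). Each returns a list of dicts, best first, with "confidence" (0 to 1); they miss things now and then, are a little off and sometimes report something else, mostly with a low value. They report only what shows in the picture. A call takes as long as a camera call.
- bot.search_frame(camera, thing): "bbox" ([left, top, width, height] in pixels, round what is visible of it).
Readings, each from a call of its own:
- bot.read_clock(): time.
- bot.read_joint_positions(): joint angles.
- bot.read_joint_vel(): joint speeds.
- bot.read_joint_efforts(): joint torques, N m.
- bot.read_position(): TCP position.
- bot.read_tool_rot(): TCP orientation.
- bot.read_ft_force(): force on the tool from outside, world axes, zero at the start.
- bot.read_moment(): the same for the moment, N m.
- bot.read_gripper_width(): opening from 0.0 (shut) to 1.0 (fully open).
- bot.read_finger_force(): force on a finger pad.
Only numpy, scipy, OpenCV 4.12 (cv2) and the standard library are available. Lean on these libraries where they do the work, as an engineer would, in place of code of your own. Each camera call takes 0.05 s, during which the arm holds its last target. There are 200 camera calls.

## Working session

There is one attempt and no reset: what is moved stays moved. The work goes in short steps, each a Python script; the robot and the scene stay as the last script left them, time stands still between calls to the robot, and variables do not carry over. Pictures are saved under pics/ and viewed, at most 10 in all, crops included, and the job is handed in when it is done.

```bash
mkdir -p pics
python3 - <<'E'
from cell import bot
import cv2,numpy as np
for c in ["top","side"]:
    im=bot.camera(c); cv2.imwrite(f"pics/{c}0.png",im[:,:,::-1])
    K=bot.calibration(c); print(c,K["mtx"].tolist(),np.round(K["extrinsics"],4).tolist())
    for t in ["skate","brake","wheel1","spare_wheel","skate_tool","spray_can","polish_tin"]:
        print(t,[(np.round(d["bbox"]).tolist(),round(d["confidence"],2)) for d in bot.search_frame(c,t)][:5])
print(bot.read_clock(),bot.read_tool_rot())
E
```

```text
top [[356.8881622514175, 0.0, 252.6371335838985], [0.0, 356.8881622514175, 195.52345036191034], [0.0, 0.0, 1.0]] [[0.0052, -0.9999, -0.0122, 0.0327], [-0.9914, -0.0036, -0.1304, 0.5606], [0.1304, 0.0128, -0.9914, 0.8281], [0.0, 0.0, 0.0, 1.0]]
skate [([183.0, 61.0, 157.0, 155.0], 0.77)]
brake [([186.0, 60.0, 157.0, 153.0], 0.73), ([185.0, 168.0, 30.0, 30.0], 0.69), ([260.0, 238.0, 35.0, 32.0], 0.63)]
wheel1 [([183.0, 168.0, 35.0, 32.0], 0.97), ([251.0, 180.0, 31.0, 27.0], 0.84), ([283.0, 184.0, 35.0, 30.0], 0.75), ([216.0, 174.0, 34.0, 32.0], 0.58)]
spare_wheel [([259.0, 238.0, 34.0, 36.0], 0.98)]
skate_tool [([191.0, 218.0, 39.0, 43.0], 0.53)]
spray_can [([108.0, 228.0, 48.0, 23.0], 0.75)]
polish_tin [([321.0, 250.0, 31.0, 29.0], 0.7)]
side [[373.50290801158667, 0.0, 257.84412127525553], [0.0, 373.50290801158667, 196.0352464820673], [0.0, 0.0, 1.0]] [[-0.9652, -0.2615, 0.0035, 0.5396], [-0.1835, 0.6675, -0.7216, 0.1211], [0.1864, -0.6972, -0.6923, 0.7902], [0.0, 0.0, 0.0, 1.0]]
skate [([133.0, 129.0, 154.0, 124.0], 0.97)]
brake [([132.0, 127.0, 160.0, 126.0], 0.78), ([259.0, 238.0, 51.0, 45.0], 0.61)]
wheel1 [([236.0, 173.0, 36.0, 26.0], 0.95), ([206.0, 223.0, 39.0, 30.0], 0.71), ([221.0, 195.0, 40.0, 31.0], 0.66), ([252.0, 160.0, 32.0, 16.0], 0.64)]
spare_wheel [([303.0, 191.0, 34.0, 27.0], 0.71)]
skate_tool [([258.0, 240.0, 53.0, 47.0], 0.93), ([237.0, 175.0, 35.0, 25.0], 0.64)]
spray_can [([254.0, 268.0, 39.0, 78.0], 0.68)]
polish_tin [([319.0, 156.0, 28.0, 26.0], 0.77)]
0.8 [ 3.77704966e-05  9.87638314e-01  1.56749990e-01 -1.45074371e-05]
```

Run:
```python
import cv2
a=cv2.imread("pics/top0.png")[40:300,90:370]; b=cv2.imread("pics/side0.png")[110:370,110:390]
cv2.imwrite("pics/both.png",cv2.resize(cv2.hconcat([a,b]),(800,371),interpolation=cv2.INTER_CUBIC))
```

```text
(no output)
```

View pics/both.png

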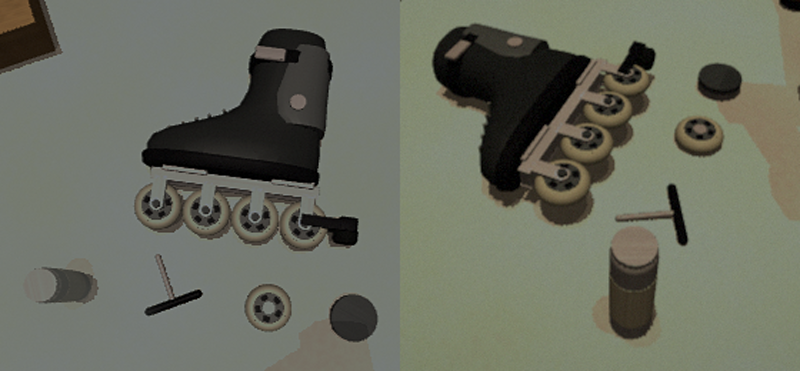

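The left half (top view) shows the wheel row facing the robot: toe wheel at about (199,184) full-frame pixels, heel wheel and black brake at about (298,199) and (335,206). The can, tool, spare and tin lie on the robot side of the row. The detections agree with this, apart from some low-confidence "brake" boxes. Next I fit the skate's pose from the wheel boxes of both cameras.

```bash
cat > fit.py <<'E'
import numpy as np
from cell import bot
from scipy.optimize import least_squares
C={c:bot.calibration(c) for c in("top","side")}
def proj(c,P):
    q=(C[c]["extrinsics"]@np.c_[P,np.ones(len(P))].T)[:3]; p=C[c]["mtx"]@q; return (p[:2]/p[2]).T
def ray(c,u,v,z):
    E=C[c]["extrinsics"];R,t=E[:3,:3],E[:3,3];d=R.T@np.linalg.solve(C[c]["mtx"],[u,v,1]);o=-R.T@t
    return o+d*(z-o[2])/d[2]
a=np.linspace(0,2*np.pi,60)
ring=lambda r,z:np.c_[r*np.cos(a),r*np.sin(a),0*a+z]
cyl=np.vstack([ring(.04,.046),ring(.04,.058),ring(.037,.064),ring(.037,.04)])
def world(p,L): 
    c,s=np.cos(p[2]),np.sin(p[2]); return np.c_[p[0]+c*L[:,0]-s*L[:,1],p[1]+s*L[:,0]+c*L[:,1],L[:,2]]
def box(c,p,y):
    q=proj(c,world(p,cyl+[0,y,0])); m,M=q.min(0),q.max(0); return np.r_[m,M]
Y=[.123,.041,-.041,-.123]
D={"top":{0:(183,168,35,32),1:(216,174,34,32),2:(251,180,31,27),3:(283,184,35,30)},
 "side":{0:(206,223,39,30),1:(221,195,40,31),2:(236,173,36,26)}}
def res(p,cams=("top","side")):
    o=[]
    for c in cams:
        for i,(l,t,w,h) in D[c].items():
            b=box(c,p,Y[i]); o+=[(b[0]+b[2])/2-l-w/2,(b[1]+b[3])/2-t-h/2]
    return np.array(o)
if __name__=="__main__":
    for cams in (("top",),("side",),("top","side")):
        s=least_squares(res,[.5,0,0],loss="soft_l1",args=(cams,)); print(cams,s.x.round(4),res(s.x,cams).round(1).tolist())
    p=s.x; print("wheels",world(p,np.array([[0,y,.052] for y in Y])).round(3).tolist(),"brake",proj("top",world(p,np.array([[-.022,-.193,.052]]))))
    for n,c,u,v,z in [("can","side",273.5,335,.0),("can_top","top",118,239.5,.165),("spare","top",276.5,255.5,.015),("tin","top",336.5,264,.02),("tool","top",210,240,.01)]:
        w=ray(c,u,v,z); L=w[:2]-p[:2]; cc,ss=np.cos(p[2]),np.sin(p[2]); print(n,w.round(3),"skate frame",round(cc*L[0]+ss*L[1],3),round(-ss*L[0]+cc*L[1],3))
E
python3 fit.py
```

```text
('top',) [ 0.5679  0.0416 -0.1427] [-1.5, 0.1, -0.2, -0.9, 0.5, 0.5, 0.7, 0.0]
('side',) [ 0.5725  0.0374 -0.0824] [0.1, -0.1, -0.2, -0.2, 0.1, 0.3]
('top', 'side') [ 0.5685  0.04   -0.1329] [-0.9, 0.4, 0.4, -1.0, 1.2, 0.1, 1.5, -0.7, -1.2, 0.4, 0.4, 0.8, 2.3, 1.6]
wheels [[0.585, 0.162, 0.052], [0.574, 0.081, 0.052], [0.563, -0.001, 0.052], [0.552, -0.082, 0.052]] brake [[330.20596566 211.4571497 ]]
can [0.447 0.308 0.   ] skate frame -0.156 0.25
can_top [0.452 0.307 0.165] skate frame -0.151 0.25
spare [ 0.417 -0.023  0.015] skate frame -0.142 -0.083
tin [ 0.397 -0.167  0.02 ] skate frame -0.142 -0.228
tool [0.453 0.14  0.01 ] skate frame -0.128 0.084
```

Both cameras agree to a few mm and the predicted brake pixel matches the picture. Nothing stands near the path. Next I shut the fingers, line them up with the row, and find the tread line by lightly touching wheels 1 and 4 straight on. A straight push doesn't roll the wheel.

```bash
cat > h.py <<'E'
import numpy as np
from cell import bot
from scipy.spatial.transform import Rotation as R
P=np.array([.5685,.0405,-.138])
def W(x,y,z=.042):
    c,s=np.cos(P[2]),np.sin(P[2]); return [P[0]+c*x-s*y,P[1]+s*x+c*y,z]
def loc(w):
    c,s=np.cos(P[2]),np.sin(P[2]); d=np.array(w[:2])-P[:2]; return np.round([c*d[0]+s*d[1],-s*d[0]+c*d[1],w[2]],4)
Q=(R.from_euler("z",P[2])*R.from_quat([1,0,0,0])).as_quat()[[3,0,1,2]]  # tool x along skate x, z down
def F():
    c,s=np.cos(P[2]),np.sin(P[2]); f=np.array(bot.read_ft_force()); return np.round([c*f[0]+s*f[1],-s*f[0]+c*f[1],f[2]],2)
E
python3 - <<'E'
from h import *
bot.set_gripper(0.0)
bot.move_pose(W(-.08,.123,.14),Q)
bot.move_linear(W(-.075,.123),speed=.15)
print(bot.read_clock(),loc(bot.read_position()),F(),bot.read_joint_positions())
print(bot.move_linear(W(-.040,.123),speed=.025,until_force=1.5),loc(bot.read_position()),F(),bot.read_clock())
bot.move_linear(W(-.068,.123),speed=.1)
bot.move_linear(W(-.068,-.123),speed=.2)
print(F(),bot.read_clock())
print(bot.move_linear(W(-.040,-.123),speed=.025,until_force=1.5),loc(bot.read_position()),F(),bot.read_clock())
bot.move_linear(W(-.066,-.123),speed=.1)
print(F(),bot.read_clock())
E
```

```text
5.9083 [-0.0745  0.1231  0.0426] [ 0.4   0.63 -0.24] [ 1.88793004e-01  5.09094949e-01 -4.55570130e-01  6.05305857e-01
  1.94140023e-05 -2.81470810e+00]
True [-0.0492  0.1228  0.0415] [0.46 0.21 1.02] 6.8917Traceback (most recent call last):
  File "<stdin>", line 8, in <module>
cell.PlanningError: the arm cannot follow that straight line within its joint ranges
```

Joint 6 would run out of range on this side, so I turn the tool half a turn, which gives the same shape.

```bash
sed -i 's/R.from_quat(\[1,0,0,0\])/R.from_quat([0,1,0,0])/' h.py
python3 - <<'E'
from h import *
p=bot.read_position(); print(loc(p),F(),F(),F())
l=loc(p); bot.move_linear(W(-.068,.123,.046),speed=.15)
bot.move_pose(W(-.075,.14,.046),Q)
print(bot.read_clock(),loc(bot.read_position()),F(),bot.read_joint_positions().round(2))
bot.move_linear(W(-.060,.123),speed=.15); print(F(),F())
print(bot.move_linear(W(-.042,.123),speed=.025,until_force=2),loc(bot.read_position()),F(),bot.read_clock())
bot.move_linear(W(-.062,.123),speed=.15)
bot.move_linear(W(-.062,-.123),speed=.25)
print(F(),bot.read_clock())
print(bot.move_linear(W(-.042,-.123),speed=.025,until_force=2),loc(bot.read_position()),F(),bot.read_clock())
bot.move_linear(W(-.062,-.123),speed=.15)
print(F(),bot.read_clock())
E
```

```text
[-0.0684  0.123   0.0419] [ 0.12 -1.11  0.11] [ 0.12 -1.11  0.11] [ 0.12 -1.11  0.11]
10.15 [-0.075  0.14   0.046] [-0.28  1.04  0.24] [ 0.22  0.52 -0.43  0.62 -0.    0.36]
[-0.61 -0.07  0.08] [-0.61 -0.07  0.08]
True [-0.0486  0.1231  0.0416] [0.63 0.86 1.27] 10.9667
[0.1  0.14 0.13] 12.35
True [-0.0472 -0.1228  0.0416] [0.51 0.02 0.1 ] 12.9583
[ 0.93  0.36 -0.43] 13.2083
```

```bash
cat >> h.py <<'E'
def line(y,d): return -.0486+(.123-y)/.246*.0014+d
def sweep(d,n=4,v=.11):
    for i,y in enumerate([.123,.041,-.041,-.123][:n]):
        for yy in (y-.004,y-.041 if i<3 else y-.030):
            s=bot.move_linear(W(line(yy,d),yy),speed=v,until_force=9); print(s,loc(bot.read_position()),F(),bot.read_clock())
            if s: return False
    return True
E
python3 - <<'E'
from h import *
import cv2
cv2.imwrite("pics/t1.png",bot.camera("top")[:,:,::-1])
bot.move_linear(W(-.062,.165),speed=.3)
bot.move_linear(W(line(.164,.001),.164),speed=.1)
sweep(.001,1)
cv2.imwrite("pics/t2.png",bot.camera("top")[:,:,::-1])
a,b=[cv2.resize(cv2.imread(f"pics/{n}.png")[150:230,170:350],(720,320),interpolation=cv2.INTER_CUBIC) for n in("top0","t2")]
cv2.imwrite("pics/cmp.png",cv2.convertScaleAbs(cv2.vconcat([a[:300],b[:300]]),alpha=1.7))
E
```

```text
False [-0.0482  0.1187  0.0419] [-1.15  0.05 -0.22] 15.2167
False [-0.047   0.0822  0.0422] [0.25 0.43 0.08] 15.7
```

View pics/cmp.png

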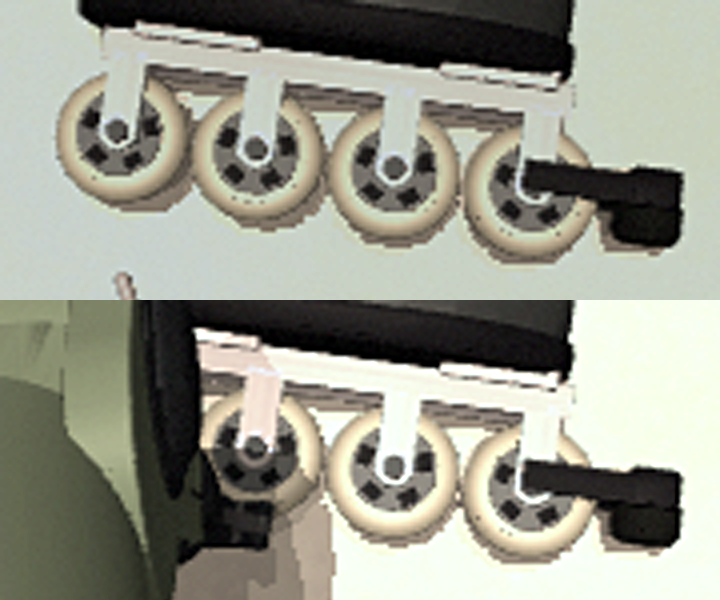

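The lower half shows wheels 2–4 with their spokes unturned and the skate unmoved; wheel 1 is hidden by the arm. Contact was light, about 1 N. I repeat the stroke on wheel 1 slightly deeper and look from the side.

Run:
```python
from h import *
import cv2
bot.camera("side"); s1=bot.camera("side")
bot.move_linear(W(-.060,.085),speed=.2)
bot.move_linear(W(-.060,.165),speed=.3)
bot.move_linear(W(line(.164,.0025),.164),speed=.15)
sweep(.0025,1)
s2=bot.camera("side")
s0=cv2.imread("pics/side0.png")[:,:,::-1]
cv2.imwrite("pics/cmp2.png",cv2.convertScaleAbs(cv2.hconcat([cv2.resize(s[150:270,190:290],(260,312),interpolation=cv2.INTER_CUBIC) for s in(s0,s1,s2)])[:,:,::-1],alpha=1.7))
```

```text
False [-0.0478  0.1185  0.0416] [-5.13 -0.4   0.71] 17.325
False [-0.045   0.0825  0.0424] [-0.68 -0.31 -0.81] 17.8083
```

View pics/cmp2.png

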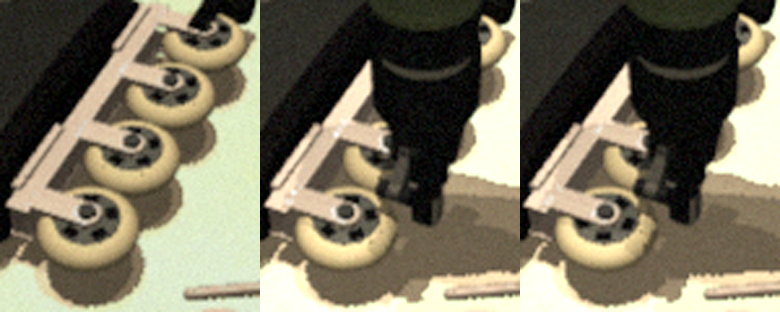

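Wheel 1's spokes differ in all three frames, so it has rolled, with about 5 N contact and no skate motion. I continue with wheels 2–4.

Run:
```python
from h import *
import cv2
d=.0022
for i,y in enumerate([.041,-.041,-.123]):
    for yy in (y-.004,y-.041):
        s=bot.move_linear(W(line(yy,d),yy),speed=.11,until_force=9); print(s,loc(bot.read_position()),F(),bot.read_clock())
        if s: raise SystemExit
bot.move_linear(W(-.075,-.165),speed=.2)
bot.move_linear(W(-.12,-.17,.2),speed=.3)
t=bot.camera("top"); s=bot.camera("side"); s0=cv2.imread("pics/side0.png")[:,:,::-1];t0=cv2.imread("pics/top0.png")[:,:,::-1]
up=lambda a,w,h:cv2.resize(a,(w,h),interpolation=cv2.INTER_CUBIC)
A=cv2.hconcat([up(x[145:265,190:290],300,300) for x in(s0,s)])
B=cv2.vconcat([up(x[160:225,175:345],600,150) for x in(t0,t)])
cv2.imwrite("pics/cmp3.png",cv2.convertScaleAbs(cv2.vconcat([A,B])[:,:,::-1],alpha=1.7)); print(bot.read_clock())
```

```text
False [-0.0474  0.0369  0.0416] [-5.51 -0.35 -0.27] 18.4167
False [-0.0447  0.0005  0.0423] [-0.63 -0.68  0.25] 18.9
False [-0.047  -0.0448  0.0416] [-5.87 -0.22  0.52] 19.4583
False [-0.0444 -0.0815  0.0423] [-0.78  1.11 -0.54] 19.9417
False [-0.0462 -0.1266  0.0417] [-4.35  0.99  1.87] 20.5
False [-0.044  -0.1638  0.0422] [-0.12  0.72  0.79] 20.9833
22.0833
```

View pics/cmp3.png

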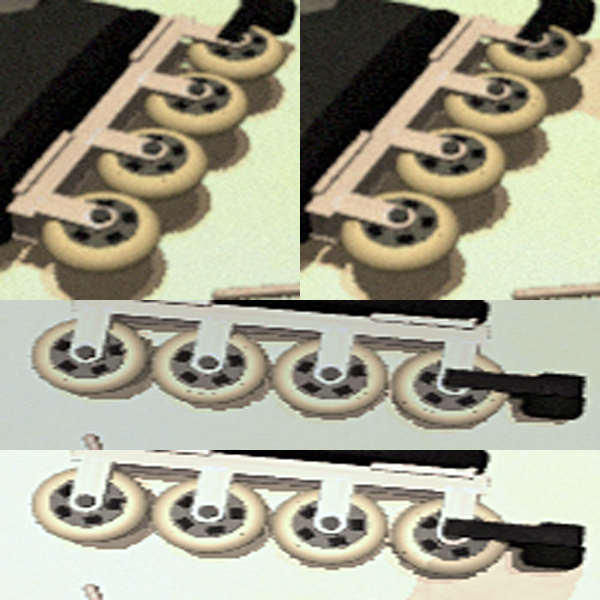

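The skate hasn't moved, but the spoke pattern repeats, so I measure each wheel's turn from the rectified top pictures.

Run:
```python
from h import *; from fit import proj
import cv2
t0=cv2.imread("pics/top0.png",0); t1=bot.camera("top"); cv2.imwrite("pics/t3.png",t1[:,:,::-1]); t1=cv2.cvtColor(t1,cv2.COLOR_RGB2GRAY)
th=np.radians(np.arange(0,360,1)); out=[]
for y in (.123,.041,-.041,-.123):
    c=W(0,y); U=[]
    for im in (t0,t1):
        r=np.linspace(.012,.039,28)
        L=np.array([[c[0]+a*np.cos(b),c[1]+a*np.sin(b),.062] for a in r for b in th])
        uv=proj("top",L).astype(np.float32).reshape(28,360,2)
        U.append(cv2.remap(im,uv,None,cv2.INTER_CUBIC)); 
    # bottom half: angles 90..270 deg are the open side
    ps=[]
    for u in U:
        p=u[4:12].mean(0); p=p[105:256]-p[105:256].mean(); x=th[105:256]
        for n in (5,6): 
            f=(p*np.exp(-1j*n*x)).sum(); ps.append((n,abs(f),np.degrees(np.angle(f))/n))
    for k in (0,1): n=ps[k][0]; print(y,n,int(ps[k][1]),int(ps[k+2][1]),"world turn mod",360/n,round((-(ps[k+2][2]-ps[k][2]))%(360/n),1))
    out.append(cv2.resize(np.vstack([cv2.normalize(u[:,90:270],None,0,255,cv2.NORM_MINMAX) for u in U]),(400,250)))
cv2.imwrite("pics/pol.png",cv2.vconcat([cv2.hconcat(out[:2]),cv2.hconcat(out[2:])]))
```

```text
0.123 5 1619 1465 world turn mod 72.0 57.7
0.123 6 916 448 world turn mod 60.0 44.6
0.041 5 1546 1009 world turn mod 72.0 59.1
0.041 6 834 62 world turn mod 60.0 46.3
-0.041 5 1293 1044 world turn mod 72.0 59.4
-0.041 6 488 187 world turn mod 60.0 59.4
-0.123 5 909 563 world turn mod 72.0 51.3
-0.123 6 251 236 world turn mod 60.0 13.9
```

View pics/pol.png

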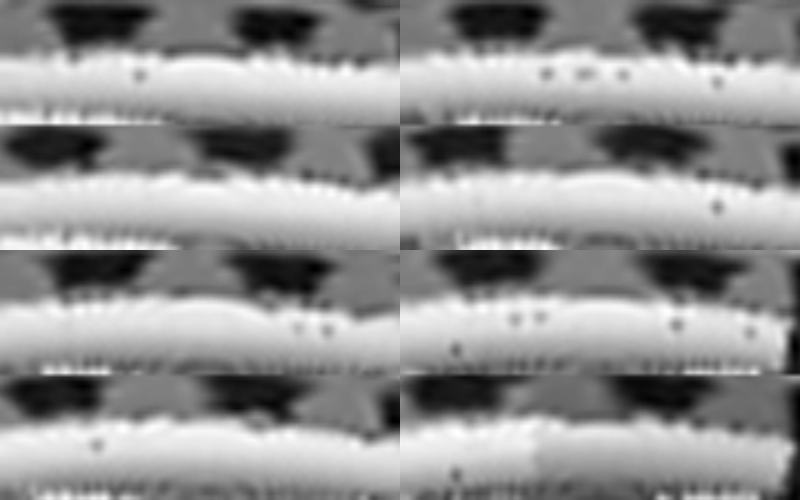

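All four wheels turned forwards by at least about 51–59° against the 40° needed. The five-spoke period rules out any smaller forward turn. The skate lies where it was and the arm is clear, so I hand in.

```bash
python3 -c "
from cell import bot
print(bot.close_job(),bot.read_clock())"
```

```text
the job is handed in; nothing more can be done
the job is handed in; nothing more can be done
```

The job is handed in (no verdict came back): all four wheels were rolled forwards in order from toe to heel, by about 51–59° or more each as measured from the top pictures (about 40° needed), with force readings below 6 N and no visible movement of the skate.

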